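Shut and pin the two-part plaster mould

TASK

Swing the open half of the plaster mould fully shut, then take the locking pin from its wooden rest and push it straight down through the holes of both lugs until its collar sits on the upper lug. Let go of the pin, then pinch the two mould halves together between the fingers, across the seam, and finish while still holding that squeeze. Do not disturb the cup, the bowl or the bottle.

Things in the scene. Friction and masses are not known exactly. Their poses are not given: they have to be found in the camera images.
- mould: Wooden base board, 220 x 200 x 12 mm, fixed to the table, carrying the two white plaster mould halves. Origin on the table plane, below the middle of the seam between the closed halves; x runs along the seam from the hinge end (-65 mm) to the lug end (+85 mm), z up. The fixed half lies on the -y side, the swinging half opens to the +y side. The board reaches from -105 to 115 mm in x and from -60 to 140 mm in y. Yaw differs from run to run.
- fixed_half: Fixed plaster half: block 110 mm long (x -55 to 55), 24 mm thick (y -24 to 0), its top 82 mm and its underside 14 mm above the table; same origin and axes as mould. A steel lug sticks out at its +x end.
- swing_half: Swinging plaster half: mirror image of the fixed half (y 0 to 24 mm, same length and height), its axes coincide with those of mould when shut and its origin then too; turns with the hinge. Shut, the two halves measure 48 mm across. A steel lug sticks out at its +x end.
- swing (a joint): Angle of the swinging half about its vertical hinge, rad: 0 = fully shut against its stop, grows as it opens (counter-clockwise from above), up to 1.3. No spring: a light friction (0.12 N m) keeps it where it is left; it shuts when pushed on its outer face.
- hinge (a point): On the vertical hinge axis, at the height of the halves' top (82 mm above the table); 65 mm from the mould's origin towards -x.
- seam (a point): On the seam line at the height of the closed halves' top (82 mm above the table), 15 mm from the mould's origin towards the hinge and 100 mm from the pin hole: a clear place to pinch across both halves from above (fingers closing along the mould's y), with the pads 20 to 40 mm below the top.
- lower_hole (a point): Centre of the hole in the fixed half's lug, at its top face, 70 mm above the table. Vertical through hole, 13 mm wide, lug 45 x 36 mm and 10 mm thick.
- upper_hole (a point): Centre of the hole in the swinging half's lug, at its top face, 82 mm above the table, level with the halves' top. Vertical through hole, 13 mm wide, lug 45 x 36 mm and 10 mm thick; it lies straight over the lower hole (2 mm gap between the lugs) when the mould is shut.
- rest: Wooden block, 60 x 60 x 50 mm high, fixed to the table, in whose top hole (14 mm wide) the pin stands. Origin at the centre of its underside.
- pin_grip (a point): Centre of the pin's round wooden handle: 16 mm thick, 42 mm tall (from 21 mm below to 21 mm above this point). Below it a steel collar 24 mm wide and 5 mm thick (its underside 26 mm below this point), and below that the steel shank, 10 mm thick, 45 mm long with a tapered tip. Stands upright in the rest at the start; z up. The pin weighs about 70 g.
- pin_collar (a point): Centre of the underside of the pin's collar; rests on the upper lug when the pin is home.
- pin_tip (a point): Tip of the pin's shank, 45 mm below the collar's underside.
- cup: Bystander: terracotta cup, 68 mm wide, 65 mm tall; origin at the centre of its underside. It and the pin's rest swap places from run to run.
- bowl: Bystander: white bowl, 130 mm wide, 50 mm tall; origin at the centre of its underside.
- bottle: Bystander: white bottle, 60 mm wide, 130 mm tall; origin at the centre of its underside.

How it is judged:
By the outcome, as a careful person would: the job done as asked, in the order asked, and still so for the second after the job is handed in, while the arm keeps its last pose, push and grip.
It also fails if it takes over 54 s, if anything falls off the work surface, if the arm or the gripper's body presses on something with over 40 N, if the wrist force passes 120 N, or if a joint passes its speed limit or range.

ROBOT

A 6-joint arm with a two-finger parallel gripper is mounted at the origin on the work surface. World frame = base frame: x ahead of the robot, y to its left, z up, the work surface at z = 0. Lengths are in m, angles in degrees, forces in N, time in s.
With the tool pointing down it reaches from about 0.4 to 0.825 m from the base axis. Payload 7 kg.
Tool frame: the origin (TCP) lies at the very end of the fingers, on their centre line; the grasp point (between the pads) lies hold_point_z behind it (hold_point_z is the distance from the TCP to the grasp point, in m); z points along the fingers, y is the direction in which the jaws open and shut (so a half turn about z gives the same grasp; the last joint's range is limited). The gripper opens to 88 mm and grips with 3 to 60 N. Pads are 19 mm wide; open, the fingers measure 130 mm over their backs; the gripper's body (78 mm by 193 mm) begins 47 mm behind the grasp point.
Start: joints at [-52.477, 20.546, 0.682, 0, -70.136, -16.507], TCP at [0.242, -0.63, 0.227] pointing down, gripper open.
Joint ranges: [-176.03, 176.03], [-82.01, 121.73], [-58.28, 71.71], [-173.87, 95.51], [-174.79, -0.11], [-173.66, 173.66]. Speed limits (degrees/s): [136.94, 136.94, 172.46, 180, 180, 180].

INTERFACE

Orientations are given as [roll, pitch, yaw] about the fixed x, y, z axes, in that order (R = Rz(yaw) Ry(pitch) Rx(roll)).
In Python, from plant import get_obs, snapshot, close_job, hold_point_z gives the robot as it stands. The module is installed in compiled form; this text tells all that it offers.
- The arm moves only by the tool jog_arm, never from a script. Its argument "commands" is a list of rows, each a list of 4 numbers: the shift along the world's x, y, z in mm, then the turn about the world's z in degrees. In form: [[x, y, z, turn], ...]. A call has exactly 10 rows; each row shifts and turns the commanded pose from where the row before left it; what a row does not reach is not made up. A row lasts 1/12 s, in which the tool goes at most 41.7 mm and 7.16 degrees, less where a joint would pass 70% of its speed; a pose out of reach is approached as far as the arm can. A call is refused whole if a number of a shift passes 41.7 or a number of a turn 7.16, either way. A call with a gripper value outside its range is refused whole. "fingers" is the finger opening in mm, from 0 to 87.6, set as the call begins (left out, the last holds). The fingers move at their own pace and stop on an object; the grip force is fixed at half the most. Time passes only in rows, so rows that do not move let the fingers close, or fill a call up. It gives the time, the measured TCP pose, the force and the opening at its end, in the units of the state.
- get_obs(): the state, without advancing time (a new reading comes with each control period).
- snapshot(name): name is "scene" or "top" or "wrist"; returns a dict with "image" (480x640x3 uint8, red, green, blue), "fov_y" (degrees; the focal length in pixels is half the picture's height over the tangent of half this angle, whatever the lens; pixels are square), "cx", "cy" (the principal point, pixels), "rvec" (rotation vector, rad) and "tvec" (3), from world to camera coordinates, as OpenCV has them; the wrist camera has in their place "mount" (4x4, takes a point from camera to tool coordinates, whose origin is the TCP and whose axes are the flange's). Camera axes: x right, y down, z forward; pixel columns grow to the right and rows downward; lengths in m; the calibration is good to about 2 mm. A picture is of the moment at which its call begins: read the wrist's pose just before it. There is no depth.
- close_job(): hands the job in, once; it reports no verdict.
The state is a dict: "clock": time; "joint_pos": joint angles; "qvel": joint speeds; "tau": joint torques, N m; "tool_pos": TCP position; "orientation": TCP orientation; "force": force on the tool from outside, world axes, zero at the start; "moment": the same for the moment, N m; "opening": finger opening in m.
Only numpy, scipy, OpenCV 4.12 (cv2) and the standard library are available. Lean on these libraries where they do the work, as an engineer would, in place of code of your own. Each camera call takes 0.05 s, during which the arm holds its last target.

## Working session

There is one attempt and no reset: what is moved stays moved. The work goes in short steps, Python scripts to look and compute and a tool call to move; the robot and the scene stay as the last step left them, time stands still between calls to the robot, and variables do not carry over. Pictures are saved under pics/ and viewed, and the job is handed in when it is done.

Besides the shell and the picture viewer there is one more tool, called after ">>>" in YAML: its name, and indented under it one key for each argument. jog_arm: Moves the arm, as the interface text tells. Its arguments: {"type":"object","properties":{"commands":{"type":"array","items":{"type":"array","items":{"type":"number"}}},"fingers":{"type":"number"}},"required":["commands"]}

```bash
mkdir -p pics
python3 - <<'E'
from plant import get_obs, snapshot, hold_point_z
import cv2
o=get_obs(); print(o, hold_point_z)
for n in ("scene","top"):
    s=snapshot(n); cv2.imwrite(f"pics/{n}0.png",s["image"][:,:,::-1]); print(n,{k:v for k,v in s.items() if k!="image"})
E
```

```text
{'clock': 0.0, 'joint_pos': array([-5.24761514e+01,  2.05915984e+01,  6.33909138e-01, -2.02459366e-02,
       -7.01348303e+01, -1.65076860e+01]), 'qvel': array([-0.01126894, -0.0274853 , -0.01170399, -0.10042364, -0.01132231,
       -0.00813069]), 'tau': array([-3.04068762e-04, -5.82717705e+01,  2.93073070e+01,  6.99728519e+00,
        7.17966323e-03, -1.61358962e-04]), 'tool_pos': array([ 0.24188888, -0.62965306,  0.22562147]), 'orientation': array([ 1.79905886e+02, -8.04352218e-03, -1.58990726e+02]), 'force': array([-0.72017151,  0.05733663,  0.11772009]), 'moment': array([ 0.01441154, -0.03897139,  0.02501533]), 'opening': 0.08771479718736898} 0.0188
scene {'fov_y': 54.07050592646615, 'cx': 324.8707822312564, 'cy': 234.9711955860957, 'rvec': array([ 1.9083229 ,  1.30939171, -0.60566992]), 'tvec': array([-0.29397732, -0.20930435,  1.32871852])}
top {'fov_y': 45.86353214519445, 'cx': 317.56463021900464, 'cy': 240.54791516427647, 'rvec': array([ 2.19166524, -2.21065308,  0.09805143]), 'tvec': array([0.07196492, 0.52642977, 1.27891691])}
```

View pics/scene0.png

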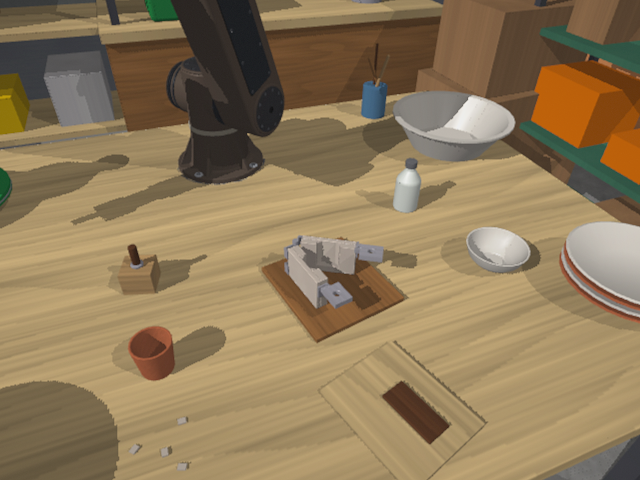

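View pics/top0.png

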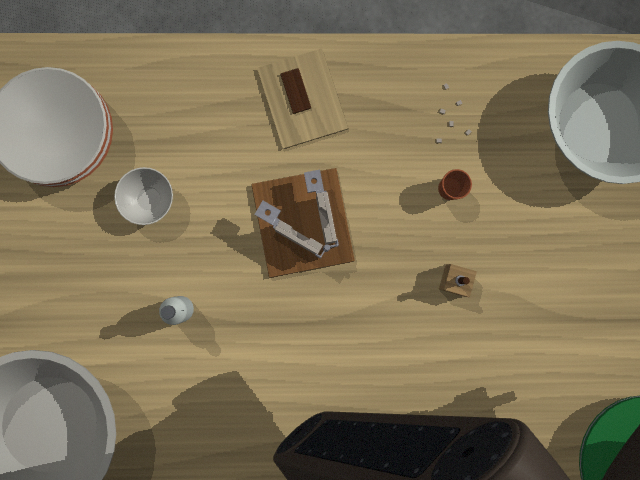

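The top view shows the board around (303,223), with the hinge near (327,249), the fixed lug near (315,181) and the open half's lug near (267,212). The pin's rest is at (460,281), the cup at (456,184), the bowl at (144,196) and the bottle at (177,310). I'll zoom in to measure.

```bash
cat > h.py <<'E'
import numpy as np, cv2
from plant import get_obs, snapshot, hold_point_z
from scipy.spatial.transform import Rotation as Ro
def cam(s):
    f=240/np.tan(np.radians(s["fov_y"]/2)); K=np.array([[f,0,s["cx"]],[0,f,s["cy"]],[0,0,1]])
    return K
def ext(s,o=None):
    if "rvec" in s: return Ro.from_rotvec(np.ravel(s["rvec"])).as_matrix(), np.ravel(s["tvec"])
    T=np.eye(4);T[:3,:3]=Ro.from_euler('xyz',o["orientation"],degrees=True).as_matrix();T[:3,3]=o["tool_pos"]
    W=np.linalg.inv(T@s["mount"]); return W[:3,:3],W[:3,3]
def ray_z(s,uv,z,o=None):
    R,t=ext(s,o);K=cam(s); d=R.T@np.linalg.solve(K,[uv[0],uv[1],1]); c=-R.T@t
    return c+d*(z-c[2])/d[2]
def proj(s,P,o=None):
    R,t=ext(s,o);K=cam(s); p=(K@(R@np.atleast_2d(P).T+t[:,None])); return (p[:2]/p[2]).T
def tri(obs):
    # list of (s,uv,o)
    A=[];b=[]
    for s,uv,o in obs:
        R,t=ext(s,o);d=R.T@np.linalg.solve(cam(s),[uv[0],uv[1],1]);d/=np.linalg.norm(d);c=-R.T@t
        M=np.eye(3)-np.outer(d,d);A.append(M);b.append(M@c)
    return np.linalg.lstsq(np.vstack(A),np.hstack(b),rcond=None)[0]
E
python3 - <<'E'
from h import *
a=cv2.imread("pics/top0.png");b=cv2.imread("pics/scene0.png")
cv2.imwrite("pics/tc1.png",cv2.resize(a[160:285,230:370],None,fx=5,fy=5,interpolation=cv2.INTER_CUBIC)[:600])
cv2.imwrite("pics/tc2.png",cv2.resize(a[250:310,430:500],None,fx=8,fy=8,interpolation=cv2.INTER_CUBIC))
cv2.imwrite("pics/sc1.png",cv2.resize(b[225:345,255:410],None,fx=5,fy=5,interpolation=cv2.INTER_CUBIC))
E
```

```text
(no output)
```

View pics/tc1.png

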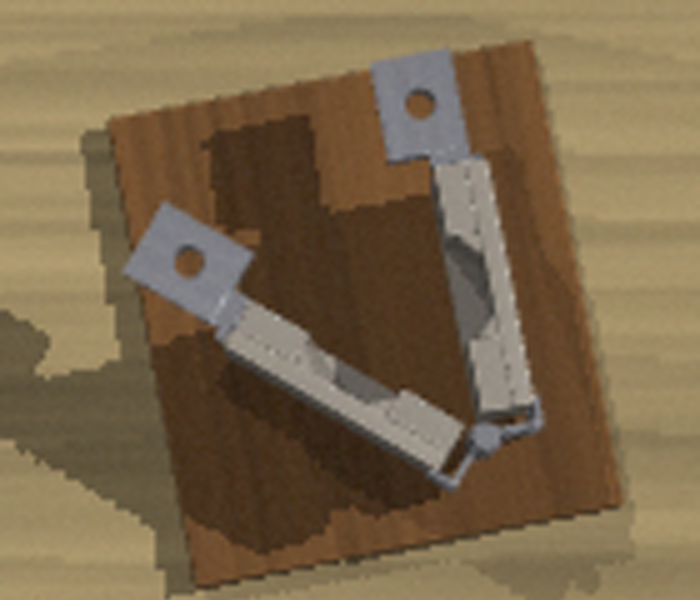

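View pics/tc2.png

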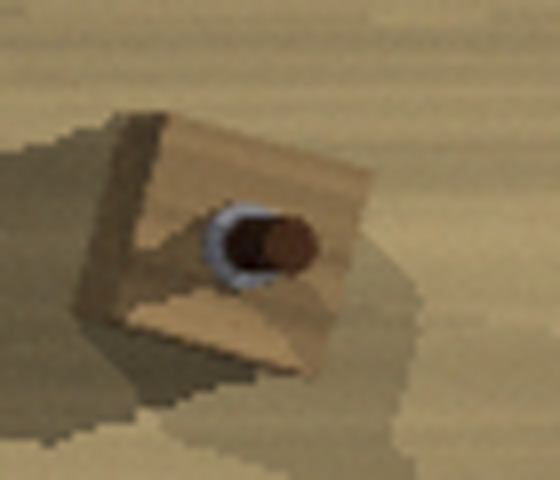

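View pics/sc1.png

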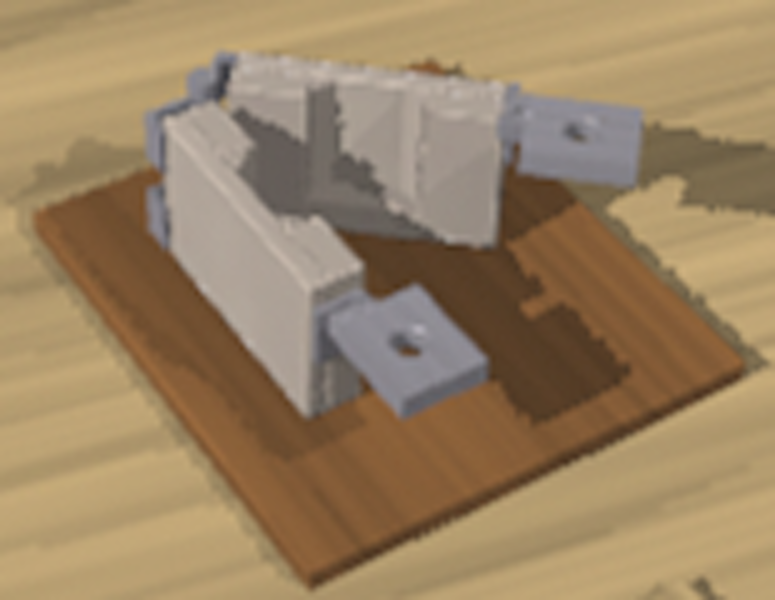

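```bash
cat > fit.py <<'E'
from h import *
from scipy.optimize import least_squares
st=snapshot("top");ss=snapshot("scene")
T=lambda x,y:((x+.5)/5-.5+230,(y+.5)/5-.5+160)
S=lambda x,y:((x+.5)/5-.5+255,(y+.5)/5-.5+225)
B=[(st,(.115,.14,.012),T(108,120),0),(st,(.115,-.06,.012),T(533,42),0),(st,(-.105,-.06,.012),T(622,505),0),(st,(-.105,.14,.012),T(195,588),0),
(st,(.085,0,.069),T(420,103),0),(st,(.085,0,.081),T(190,261),1),
(ss,(.115,.14,.012),S(742,363),0),(ss,(.115,-.06,.012),S(310,580),0),(ss,(-.105,-.06,.012),S(40,213),0),
(ss,(.085,0,.069),S(408,341),0),(ss,(.085,0,.081),S(580,130),1)]
def W(p,P,sw):
    x,y,z=P
    if sw:
        c,s=np.cos(p[3]),np.sin(p[3]); dx=x+.065; x,y=-.065+c*dx-s*y, s*dx+c*y
    c,s=np.cos(p[2]),np.sin(p[2]); return np.array([p[0]+c*x-s*y,p[1]+s*x+c*y,z])
def res(p): return np.hstack([proj(s,W(p,P,sw))[0]-uv for s,P,uv,sw in B])
if __name__=="__main__":
    r=least_squares(res,[.6,0,.1,.8],loss="soft_l1"); p=r.x
    print("mould xy,yaw,swing",p[:2],np.degrees(p[2:])); print(res(p).reshape(-1,2).round(1))
    for n,P,sw in [("hinge",(-.065,0,.082),0),("seam",(-.015,0,.082),0),("hole",(.085,0,.082),0),("swhole",(.085,0,.082),1),("outer far",(.05,.024,.05),1),("outer mid",(0,.024,.05),1)]: print(n,W(p,P,sw).round(4))
    C=lambda x,y:((x+.5)/8-.5+430,(y+.5)/8-.5+250)
    print("pin top @.097",ray_z(st,C(293,245),.097),"collar top .055",ray_z(st,C(247,245),.055))
    print("rest corners",[ray_z(st,C(*c),.05)[:2].round(4) for c in [(170,112),(374,172),(312,375),(125,320)]])
    b=cv2.imread("pics/scene0.png");cv2.imwrite("pics/sc2.png",cv2.resize(b[235:300,105:175],None,fx=8,fy=8,interpolation=cv2.INTER_CUBIC))
E
python3 fit.py
```

```text
mould xy,yaw,swing [0.57258806 0.06055664] [10.38961713 48.68705605]
[[-0.2 -0.4]
 [ 0.2 -0.7]
 [ 0.8  0.2]
 [ 0.1  0.2]
 [ 0.2  0.3]
 [-0.3  0.2]
 [ 1.5 -0.1]
 [-0.4 -1.2]
 [-1.9 -0.5]
 [ 0.5  0.5]
 [ 0.6  0.6]]
hinge [0.5087 0.0488 0.082 ]
seam [0.5578 0.0579 0.082 ]
hole [0.6562 0.0759 0.082 ]
swhole [0.5857 0.1775 0.082 ]
outer far [0.5472 0.1598 0.05  ]
outer mid [0.5215 0.1169 0.05  ]
pin top @.097 [ 0.43422584 -0.24839183  0.097     ] collar top .055 [ 0.43398344 -0.24765982  0.055     ]
rest corners [array([ 0.4711, -0.2284]), array([ 0.4539, -0.2852]), array([ 0.3977, -0.2663]), array([ 0.4135, -0.2144])]
```

View pics/sc2.png

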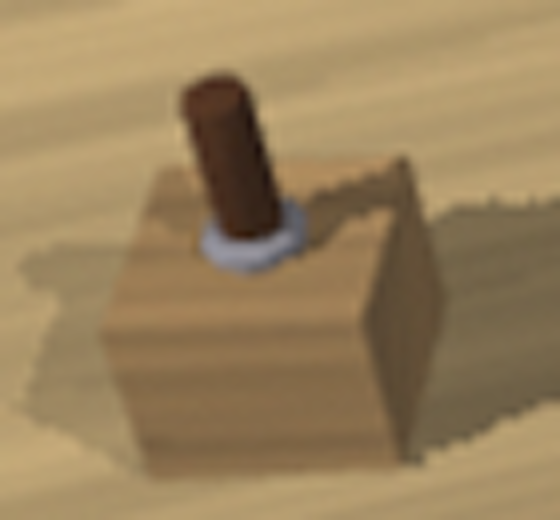

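The fit is consistent: residuals are mostly under 1 px, and the pin's two heights agree within 1 mm. Next I'll work out the pushing path and the clearance to the bottle.

Run:
```python
from h import *
st=snapshot("top")
print("bottle",ray_z(st,(168,313),.13),"cup",ray_z(st,(457,183),.065),"bowl",ray_z(st,(144,196),.05))
p=[.5726,.0606];yaw=np.radians(10.4);hx=np.array([.5087,.0488])
prev=None
for phi in [52,48.7,44,40,36,32,28,24,20,16,12,8,4,2,0,-1]:
    f=np.radians(phi);d=24+21*np.cos(f)+10*np.sin(f)+(22 if phi==52 else 0)
    a=yaw+f; q=hx+.001*(np.array([np.cos(a),np.sin(a)])*100+d*np.array([-np.sin(a),np.cos(a)]))
    print(phi,(q*1000).round(1),None if prev is None else ((q-prev)*1000).round(1)); prev=q
o=get_obs();print(o["tool_pos"],o["orientation"])
```

```text
bottle [0.37330014 0.37853265 0.13      ] cup [ 0.6497118  -0.24270344  0.065     ] bowl [0.62679983 0.45214969 0.05      ]
52 [495.8 168.4] None
48.7 [521.1 157.9] [ 25.3 -10.5]
44 [529.5 156.9] [ 8.3 -1. ]
40 [536.6 155.5] [ 7.1 -1.4]
36 [543.7 153.5] [ 7.1 -2. ]
32 [550.8 151. ] [ 7.1 -2.5]
28 [557.7 147.9] [ 6.9 -3.1]
24 [564.5 144.3] [ 6.8 -3.6]
20 [571.1 140.1] [ 6.6 -4.2]
16 [577.4 135.3] [ 6.3 -4.8]
12 [583.4 130. ] [ 6.  -5.3]
8 [589.  124.2] [ 5.6 -5.8]
4 [594.2 117.9] [ 5.2 -6.3]
2 [596.6 114.6] [ 2.4 -3.3]
0 [598.9 111.1] [ 2.3 -3.4]
-1 [600.  109.4] [ 1.1 -1.8]
[ 0.24195362 -0.62988643  0.22610513] [ 1.79951633e+02 -6.42458174e-03 -1.58985386e+02]
```

>>> jog_arm:
  commands:
    - [5,15,0,-0.5]
    - [10,32,0,-0.5]
    - [10,32,0,-0.5]
    - [10,32,0,-0.5]
    - [10,32,0,-0.5]
    - [10,32,0,-0.5]
    - [10,32,0,-0.5]
    - [10,32,0,-0.5]
    - [10,32,0,-0.5]
    - [10,32,0,-0.5]
  fingers: 0

```text
clock: 1.08
tool_pos: [0.3371, -0.3256, 0.2267]
orientation: [-180.0, 0.0, -164.0]
force: [1.3, 0.8, 0.1]
opening: 0.0266
```

>>> jog_arm:
  commands:
    - [10,32,0,-0.5]
    - [10,32,0,-0.5]
    - [10,32,0,-0.5]
    - [10,32,0,-0.5]
    - [10,32,0,-0.5]
    - [10,32,0,-0.5]
    - [10,32,0,-0.6]
    - [10,32,0,0]
    - [10,32,0,0]
    - [10,32,0,0]

```text
clock: 1.92
tool_pos: [0.4371, -0.0053, 0.2269]
orientation: [180.0, 0.1, -167.6]
force: [1.3, -0.6, 1.1]
opening: 0.0007
```

>>> jog_arm:
  commands:
    - [10,32,0,-0.5]
    - [10,32,0,-0.5]
    - [10,32,0,-0.5]
    - [10,32,0,-0.5]
    - [10,27,0,0]
    - [8,16,-10,0]
    - [0,0,-30,0]
    - [0,0,-30,0]
    - [0,0,-30,0]
    - [0,0,-30,0]

```text
clock: 2.75
tool_pos: [0.4949, 0.1641, 0.0955]
orientation: [180.0, 0.0, -169.6]
force: [0.2, 0.6, 0.2]
opening: 0.0003
```

>>> jog_arm:
  commands:
    - [0,0,-30,0]
    - [0,0,-20,0]
    - [0,0,-10,0]
    - [0,0,0,0]
    - [0,0,0,0]
    - [0,0,0,0]
    - [0,0,0,0]
    - [0,0,0,0]
    - [0,0,0,0]
    - [0,0,0,0]

```text
clock: 3.58
tool_pos: [0.4953, 0.1641, 0.0372]
orientation: [180.0, 0.1, -169.6]
force: [0.5, -0.6, 0.6]
opening: 0.0003
```

Run:
```python
from h import *
o=get_obs();print(o["tool_pos"],o["orientation"],o["force"],o["joint_pos"])
s=snapshot("scene");cv2.imwrite("pics/s1.png",cv2.resize(s["image"][150:400,200:450,::-1],None,fx=2.4,fy=2.4))
s=snapshot("wrist");cv2.imwrite("pics/w1.png",s["image"][:,:,::-1]);print({k:v for k,v in s.items() if k!="image"})
```

```text
[0.49531489 0.16414625 0.03722781] [ 1.79964006e+02  6.23674486e-02 -1.69584514e+02] [ 0.54553389 -0.56652995  0.62177846] [ 3.99004171e+01  1.81123046e+01 -3.19225595e+01 -9.90446700e-04
 -3.98931300e+01 -1.19484152e+02]
{'fov_y': 65.74146956923859, 'cx': 316.9523982092363, 'cy': 241.40911270211734, 'mount': array([[-2.63857851e-04, -9.61867219e-01, -2.73516697e-01,
         7.56846041e-02],
       [ 9.99999962e-01, -2.31347757e-04, -1.51113326e-04,
         2.56324478e-04],
       [ 8.20734800e-05, -2.73516727e-01,  9.61867243e-01,
        -1.58513318e-01],
       [ 0.00000000e+00,  0.00000000e+00,  0.00000000e+00,
         1.00000000e+00]])}
```

View pics/s1.png

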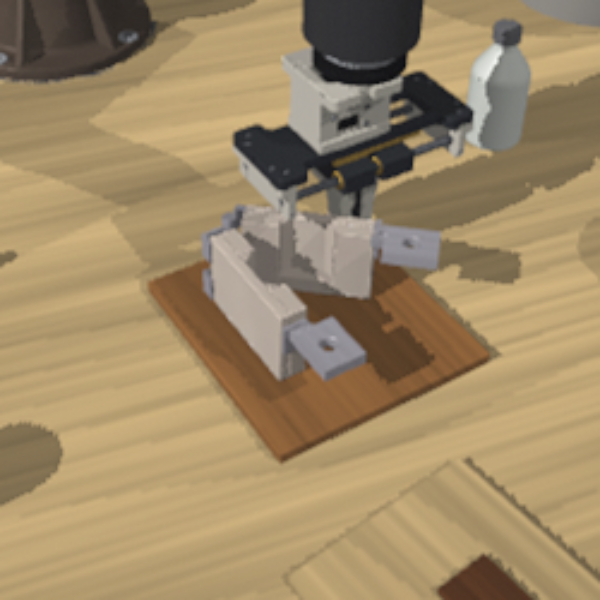

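View pics/w1.png

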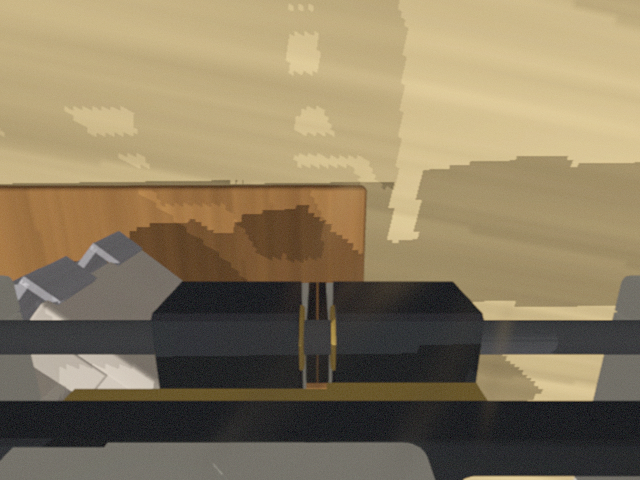

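The arm stands behind the open half, with the fingers closed and the bottle well clear. Now I'll push along the closing arc.

>>> jog_arm:
  commands:
    - [8,-2,0,0]
    - [9,-2,0,0]
    - [9,-2,0,0]
    - [8,-1,0,0]
    - [7,-1.5,0,0]
    - [7,-2,0,0]
    - [7,-2.5,0,0]
    - [7,-3,0,0]
    - [7,-3.5,0,0]
    - [6.5,-4,0,0]

```text
clock: 4.52
tool_pos: [0.5713, 0.1402, 0.0366]
orientation: [180.0, 0.0, -169.6]
force: [-1.3, 0.8, 0.6]
opening: 0.0001
```

>>> jog_arm:
  commands:
    - [6.5,-5,0,0]
    - [6,-5,0,0]
    - [5.5,-6,0,0]
    - [5,-6,0,0]
    - [2.5,-3.5,0,0]
    - [0,0,0,0]
    - [0,0,0,0]
    - [0,0,0,0]
    - [0,0,0,0]
    - [0,0,0,0]

```text
clock: 5.35
tool_pos: [0.596, 0.1152, 0.0367]
orientation: [180.0, 0.0, -169.6]
force: [0.0, -0.7, -0.0]
opening: 0.0004
```

Run:
```python
from h import *
o=get_obs();print(o["tool_pos"],o["orientation"],o["force"],o["joint_pos"])
s=snapshot("scene");cv2.imwrite("pics/s2.png",cv2.resize(s["image"][200:360,230:420,::-1],None,fx=4,fy=4)[:600,:])
```

```text
[0.59596803 0.11517242 0.03667885] [ 1.79998361e+02  1.17854459e-02 -1.69557242e+02] [ 0.00572572 -0.73557337 -0.04507958] [ 2.93593863e+01  2.46613088e+01 -2.08656760e+01  3.24070320e-03
 -4.44613349e+01 -1.08918941e+02]
```

View pics/s2.png

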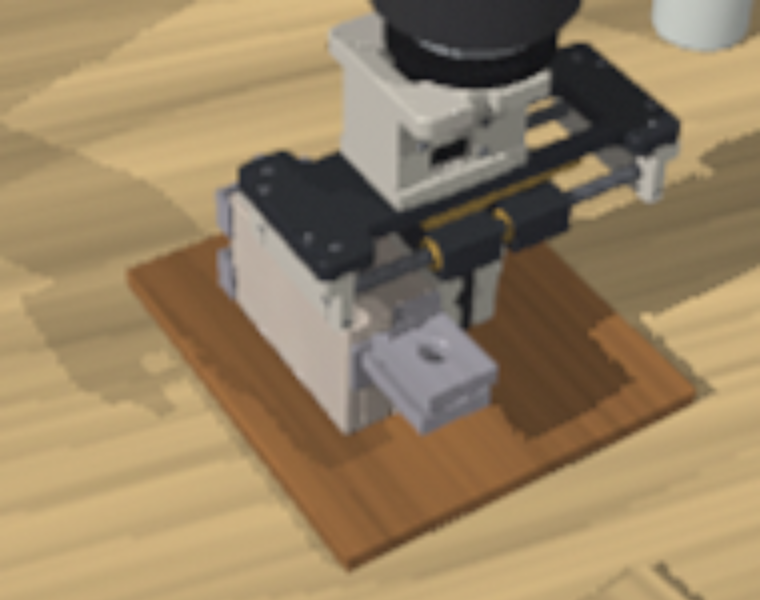

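The half is nearly shut: the lugs overlap almost fully, and there is no stop force yet. I'll push on gently along the mould's -y.

>>> jog_arm:
  commands:
    - [0.3,-1.5,0,0]
    - [0.3,-1.5,0,0]
    - [0,0,0,0]
    - [0,0,0,0]
    - [0,0,0,0]
    - [0,0,0,0]
    - [0,0,0,0]
    - [0,0,0,0]
    - [0,0,0,0]
    - [0,0,0,0]

```text
clock: 6.23
tool_pos: [0.5967, 0.1119, 0.0366]
orientation: [180.0, 0.0, -169.6]
force: [1.5, 0.5, 1.0]
opening: 0.0002
```

>>> jog_arm:
  commands:
    - [0.2,-1,0,0]
    - [0.2,-1,0,0]
    - [0,0,0,0]
    - [0,0,0,0]
    - [0,0,0,0]
    - [0,0,0,0]
    - [0,0,0,0]
    - [0,0,0,0]
    - [0,0,0,0]
    - [0,0,0,0]

```text
clock: 7.07
tool_pos: [0.5971, 0.1112, 0.0366]
orientation: [179.9, 0.0, -169.6]
force: [-2.0, 7.7, 1.5]
opening: 0.0003
```

The force rises to 7.7 N at y=111.2 mm, which matches the predicted shut position of 111.1. One firmer nudge, then back off and lift.

>>> jog_arm:
  commands:
    - [0.2,-1,0,0]
    - [0,0,0,0]
    - [0,0,0,0]
    - [-0.5,3,0,0]
    - [-1,6,0,0]
    - [-2,10,0,0]
    - [0,0,20,0]
    - [0,0,35,0]
    - [0,0,40,0]
    - [0,0,40,0]

```text
clock: 7.9
tool_pos: [0.5929, 0.1279, 0.1725]
orientation: [-179.9, -0.1, -169.6]
force: [1.4, 0.5, 0.7]
opening: 0.0006
```

>>> jog_arm:
  commands:
    - [10,-5,25,0]
    - [20,-12,28,0]
    - [20,-12,25,0]
    - [20,-12,0,0]
    - [10,-7,0,0]
    - [3,0,0,0]
    - [0,0,0,0]
    - [0,0,0,0]
    - [0,0,0,0]
    - [0,0,0,0]
  fingers: 60

```text
clock: 8.73
tool_pos: [0.676, 0.0805, 0.2494]
orientation: [-180.0, -0.0, -169.5]
force: [0.1, 0.5, 0.4]
opening: 0.0582
```

Run:
```python
from h import *
o=get_obs();print(o["tool_pos"],o["orientation"],o["force"],np.abs(o["qvel"]).max())
s=snapshot("wrist");cv2.imwrite("pics/w2.png",s["image"][:,:,::-1])
print(proj(s,[[.6562,.0759,.082],[.5578,.0579,.082],[.5087,.0488,.082]],o))
import pickle; pickle.dump((o,s),open("w2.pkl","wb"))
```

```text
[0.67602652 0.0805258  0.24939786] [-1.79999031e+02 -2.94696533e-02 -1.69535958e+02] [0.07760116 0.50785622 0.3555474 ] 0.2730165772859318
[[315.63970056 200.92594777]
 [315.69847056  78.65225325]
 [315.58177349   8.92681032]]
```

View pics/w2.png

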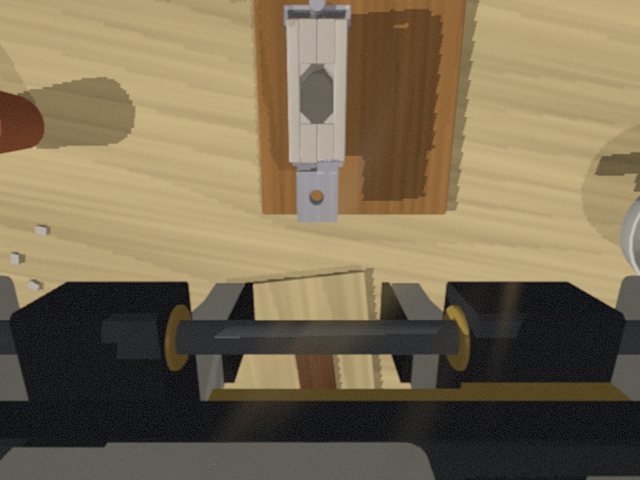

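The halves are shut and the lugs coincide, with the hole near (317,197). I'll refine it.

Run:
```python
from h import *
import pickle; o,s=pickle.load(open("w2.pkl","rb"))
im=s["image"][:,:,::-1]
cv2.imwrite("pics/w2c.png",cv2.resize(im[155:225,285:350],None,fx=8,fy=8,interpolation=cv2.INTER_CUBIC))
for uv in [(317,197)]: print(ray_z(s,uv,.082,o))
```

```text
[0.65254685 0.07645021 0.082     ]
```

View pics/w2c.png

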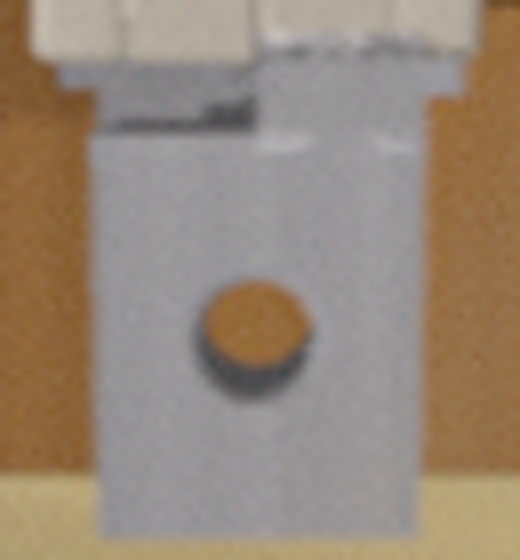

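>>> jog_arm:
  commands:
    - [-10,-15,5,0]
    - [-20,-29,5,0]
    - [-20,-29,5,0]
    - [-20,-29,0,0]
    - [-20,-29,0,0]
    - [-20,-29,0,0]
    - [-20,-29,0,0]
    - [-20,-29,0,0]
    - [-20,-29,0,0]
    - [-20,-29,0,0]
  fingers: 50

```text
clock: 9.62
tool_pos: [0.485, -0.1972, 0.2652]
orientation: [-180.0, 0.1, -169.6]
force: [1.3, -0.5, 0.0]
opening: 0.0495
```

>>> jog_arm:
  commands:
    - [-20,-29,0,0]
    - [-12,-19,0,0]
    - [0,0,0,0]
    - [0,0,0,0]
    - [0,0,0,0]
    - [0,0,0,0]
    - [0,0,0,0]
    - [0,0,0,0]
    - [0,0,0,0]
    - [0,0,0,0]

```text
clock: 10.45
tool_pos: [0.455, -0.2437, 0.2644]
orientation: [180.0, -0.0, -169.5]
force: [-0.2, -0.4, 0.3]
opening: 0.0495
```

Run:
```python
from h import *
o=get_obs();print(o["tool_pos"],o["orientation"],o["force"],np.abs(o["qvel"]).max())
s=snapshot("wrist");im=s["image"][:,:,::-1];cv2.imwrite("pics/w3.png",im)
print(proj(s,[[.434,-.248,.097],[.434,-.248,.055]],o))
import pickle; pickle.dump((o,s),open("w3.pkl","wb"))
cv2.imwrite("pics/w3c.png",cv2.resize(im[155:255,265:365],None,fx=6,fy=6,interpolation=cv2.INTER_CUBIC))
```

```text
[ 0.45496724 -0.2437209   0.26441813] [ 1.79993844e+02 -1.77374024e-02 -1.69543042e+02] [-0.23930999 -0.4359184   0.3310295 ] 0.25976859372629074
[[316.23169674 199.69647789]
 [316.30956985 192.70950444]]
```

View pics/w3c.png

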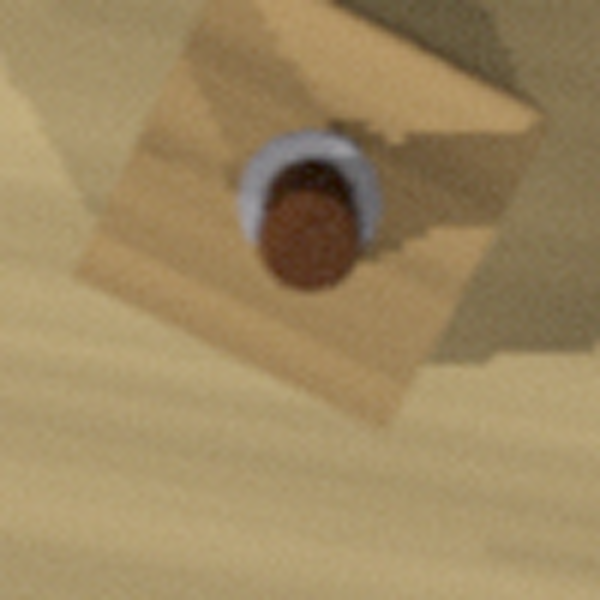

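Run:
```python
from h import *
import pickle; o,s=pickle.load(open("w3.pkl","rb"));o2,s2=pickle.load(open("w2.pkl","rb"))
p=ray_z(s,(316.1,194.75),.097,o);c=ray_z(s,(316.2,187.75),.055,o);h=ray_z(s2,(316.3,197),.082,o2)
print(p,c,h,h-p,h-c); print("top cam:",np.array([.6562-.4341,.0759+.248]))
```

```text
[ 0.42970356 -0.24890739  0.097     ] [ 0.42918324 -0.24899554  0.055     ] [0.65265887 0.07584281 0.082     ] [ 0.22295532  0.3247502  -0.015     ] [0.22347563 0.32483835 0.027     ]
top cam: [0.2221 0.3239]
```

Both cameras give the same pin-to-hole displacement to within 1 mm (222.6, 324.4), although the wrist camera carries a constant bias of about 4 mm along its x. Now I'll descend to grasp the pin.

>>> jog_arm:
  commands:
    - [-10,-2,-10,0]
    - [-10,-2.5,-25,0]
    - [-3,0,-35,0]
    - [0,0,-35,0]
    - [0,0,-35,0]
    - [0,0,-25,0]
    - [0,0,-18,0]
    - [0,0,0,0]
    - [0,0,0,0]
    - [0,0,0,0]

```text
clock: 11.33
tool_pos: [0.4327, -0.2488, 0.0827]
orientation: [-180.0, 0.1, -169.6]
force: [0.5, 0.2, 0.8]
opening: 0.0501
```

Run:
```python
from h import *
o=get_obs();print(o["tool_pos"],o["orientation"],o["force"])
s=snapshot("scene");im=s["image"][:,:,::-1];cv2.imwrite("pics/s4.png",cv2.resize(im[180:310,60:220],None,fx=4.5,fy=4.5,interpolation=cv2.INTER_CUBIC))
```

```text
[ 0.432732   -0.2487984   0.08270053] [-1.79954517e+02  6.62792596e-02 -1.69554144e+02] [0.54311248 0.18265645 0.75079397]
```

View pics/s4.png

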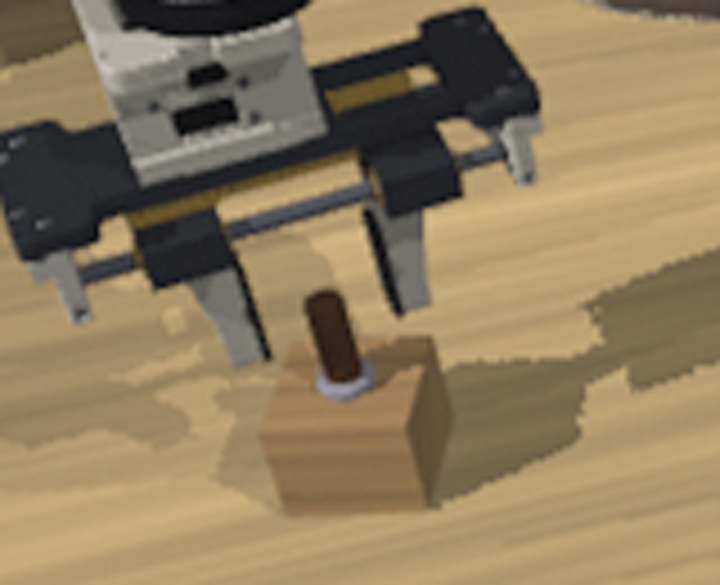

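The fingers straddle the handle. I'll go down 21.5 mm and close.

>>> jog_arm:
  commands:
    - [0,0,-10,0]
    - [0,0,-8,0]
    - [0,0,-3.5,0]
    - [0,0,0,0]
    - [0,0,0,0]
    - [0,0,0,0]
    - [0,0,0,0]
    - [0,0,0,0]
    - [0,0,0,0]
    - [0,0,0,0]

```text
clock: 12.22
tool_pos: [0.4318, -0.2486, 0.0602]
orientation: [-180.0, 0.0, -169.6]
force: [0.7, 0.4, 0.0]
opening: 0.05
```

>>> jog_arm:
  commands:
    - [0,0,0,0]
    - [0,0,0,0]
    - [0,0,0,0]
    - [0,0,0,0]
    - [0,0,0,0]
    - [0,0,0,0]
    - [0,0,0,0]
    - [0,0,0,0]
    - [0,0,0,0]
    - [0,0,0,0]
  fingers: 0

```text
clock: 13.05
tool_pos: [0.4317, -0.2486, 0.0601]
orientation: [-180.0, -0.0, -169.6]
force: [0.5, -0.2, -0.4]
opening: 0.0151
```

Run:
```python
from h import *
o=get_obs();print(o["tool_pos"],o["orientation"],o["force"],o["opening"])
```

```text
[ 0.43173427 -0.24860806  0.06006676] [-1.79998525e+02 -2.62578224e-03 -1.69582745e+02] [ 0.499334   -0.16106595 -0.41142163] 0.015138844588314142
```

The pin is held (opening 15.1 mm). I'll lift it straight up, then carry it over the holes: total shift (222.6, 324.4) from (431.7, -248.6).

>>> jog_arm:
  commands:
    - [0,0,10,0]
    - [0,0,20,0]
    - [0,0,30,0]
    - [0,0,35,0]
    - [0,0,30,0]
    - [0,0,10,0]
    - [8,12,0,0]
    - [18,26,0,0]
    - [18,26,0,0]
    - [18,26,0,0]

```text
clock: 13.88
tool_pos: [0.4938, -0.1576, 0.1948]
orientation: [180.0, -0.0, -169.7]
force: [-0.1, -1.1, -1.2]
opening: 0.0155
```

>>> jog_arm:
  commands:
    - [18,26,0,0]
    - [18,26,0,0]
    - [18,26,0,0]
    - [18,26,0,0]
    - [18,26,0,0]
    - [18,26,0,0]
    - [18,26,0,0]
    - [18,26,0,0]
    - [10,17,0,0]
    - [6.6,9.4,0,0]

```text
clock: 14.72
tool_pos: [0.655, 0.078, 0.1936]
orientation: [180.0, -0.1, -169.5]
force: [0.3, -0.2, -1.4]
opening: 0.0155
```

>>> jog_arm:
  commands:
    - [0,0,-15,0]
    - [0,0,-15,0]
    - [0,0,-10,0]
    - [0,0,0,0]
    - [0,0,0,0]
    - [0,0,0,0]
    - [0,0,0,0]
    - [0,0,0,0]
    - [0,0,0,0]
    - [0,0,0,0]

```text
clock: 15.55
tool_pos: [0.6545, 0.0758, 0.1556]
orientation: [180.0, 0.0, -169.6]
force: [0.0, -0.2, -1.4]
opening: 0.0151
```

Run:
```python
from h import *
import pickle
o=get_obs();print(o["tool_pos"],o["orientation"],o["force"],o["opening"])
s=snapshot("scene");im=s["image"][:,:,::-1];cv2.imwrite("pics/s5.png",cv2.resize(im[200:350,250:420],None,fx=4,fy=4,interpolation=cv2.INTER_CUBIC))
t=snapshot("top");cv2.imwrite("pics/t5.png",cv2.resize(t["image"][120:290,220:390,::-1],None,fx=3.5,fy=3.5,interpolation=cv2.INTER_CUBIC))
w=snapshot("wrist");cv2.imwrite("pics/w5.png",w["image"][:,:,::-1])
pickle.dump((o,s,t,w),open("p5.pkl","wb"))
```

```text
[0.65448915 0.07581654 0.15556951] [ 1.79991219e+02  4.36184933e-02 -1.69587997e+02] [ 0.02106988 -0.24003387 -1.4377652 ] 0.015148782029503902
```

View pics/s5.png

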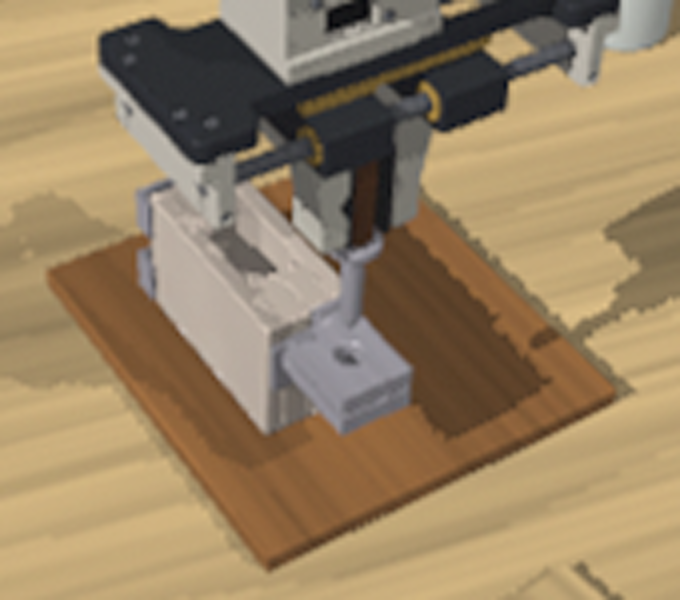

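View pics/w5.png

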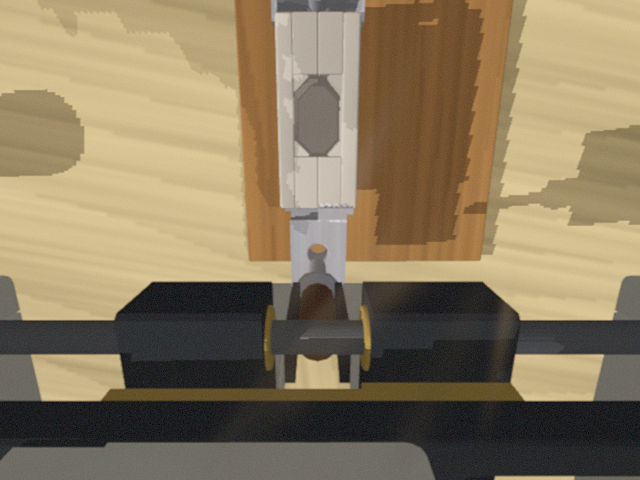

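The pin hangs upright over the lug, with the hole visible just beyond the tip in the wrist view. I'll check the alignment in both views by measuring tip against hole.

Run:
```python
from h import *
import pickle
o,s,t,w=pickle.load(open("p5.pkl","rb"))
cv2.imwrite("pics/w5c.png",cv2.resize(w["image"][210:310,270:370,::-1],None,fx=6,fy=6,interpolation=cv2.INTER_CUBIC))
cv2.imwrite("pics/s5c.png",cv2.resize(s["image"][250:310,310:370,::-1],None,fx=10,fy=10,interpolation=cv2.INTER_CUBIC))
```

View pics/w5c.png

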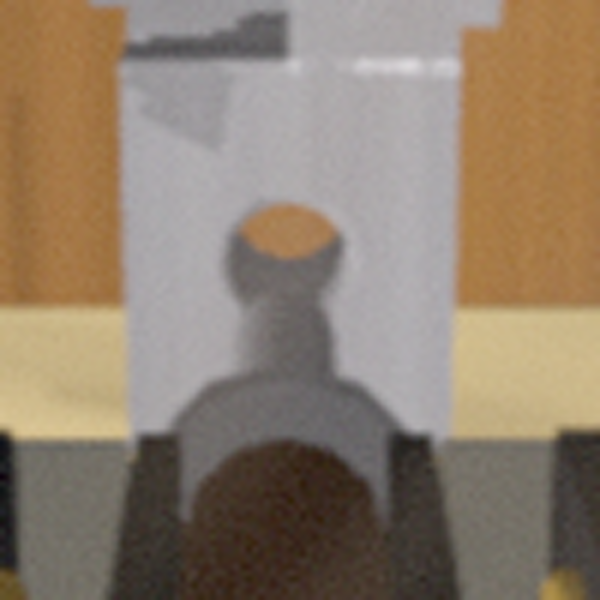

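View pics/s5c.png

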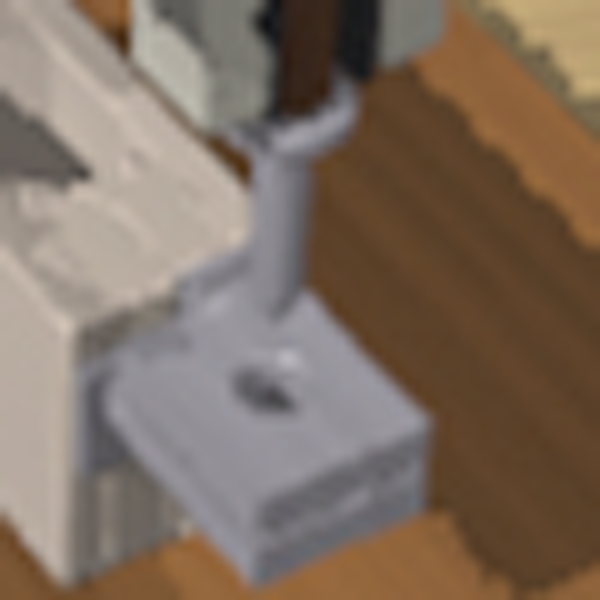

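Run:
```python
from h import *
import pickle
o,s,t,w=pickle.load(open("p5.pkl","rb"))
P=o["tool_pos"].copy()
a=P.copy();a[2]=.1005;b=a.copy();b[2]=.082
# scene: pixel drop for vertical 18.5mm, and jacobian
pa,pb=proj(s,[a,b]); tip=np.array([310+27.7,250+32.0])-.45; hole=np.array([310+27.1,250+38.0])-.45
print("scene tip proj",pa,"meas tip",tip,"hole pred",pb,"meas",hole)
e=hole-(tip+(pb-pa)); print("scene px err",e)
J=np.array([(proj(s,b+d)[0]-pb)/.001 for d in ([.001,0,0],[0,.001,0])]).T/1000
print("needed move mm (scene)",np.linalg.solve(J,e))
# wrist
pa,pb=proj(w,[a,b],o); print("wrist tip proj",pa,"hole pred",pb)
J=np.array([(proj(w,b+d,o)[0]-pb)/.001 for d in ([.001,0,0],[0,.001,0])]).T/1000; print(J)
hw=np.array([270+285.5/6-.5,210+(202+0.5*124)/6-.5]); print("wrist hole",hw, "J-1 err raw",np.linalg.solve(J,hw-pb))
```

```text
scene tip proj [336.93475261 279.85935147] meas tip [337.25 281.55] hole pred [336.52571378 287.46974251] meas [336.65 287.55]
scene px err [-0.19096117 -1.61039104]
needed move mm (scene) [-3.80211534  1.23820392]
wrist tip proj [316.57933983 264.96191612] hole pred [316.60453566 255.51876842]
[[-0.27409667  1.49740713]
 [ 1.42304807  0.26129958]]
wrist hole [317.08333333 253.5       ] J-1 err raw [-1.42929517  0.05812222]
```

In the wrist view, the tip dropped to the lug plane lands at v≈253.6 and the hole centre is at 253.5, so it is aligned within about 1 mm. I'll descend gently and watch the force.

>>> jog_arm:
  commands:
    - [0,0,-7,0]
    - [0,0,-6,0]
    - [0,0,-4,0]
    - [0,0,-2,0]
    - [0,0,-2,0]
    - [0,0,-1.5,0]
    - [0,0,-1.5,0]
    - [0,0,-1,0]
    - [0,0,0,0]
    - [0,0,0,0]

```text
clock: 16.53
tool_pos: [0.6544, 0.0758, 0.1302]
orientation: [-180.0, 0.0, -169.6]
force: [0.1, 0.5, -1.0]
opening: 0.0153
```

Run:
```python
from h import *
import pickle
o=get_obs();print(o["tool_pos"],o["orientation"],o["force"],o["moment"],o["opening"])
s=snapshot("scene")
cv2.imwrite("pics/s6c.png",cv2.resize(s["image"][250:310,310:370,::-1],None,fx=10,fy=10,interpolation=cv2.INTER_CUBIC))
```

```text
[0.65440719 0.07580344 0.13017283] [-1.79999476e+02  7.76595694e-03 -1.69583506e+02] [ 0.12963474  0.459642   -0.95222746] [-0.02573411 -0.04553717 -0.06461462] 0.015340867682239315
```

View pics/s6c.png

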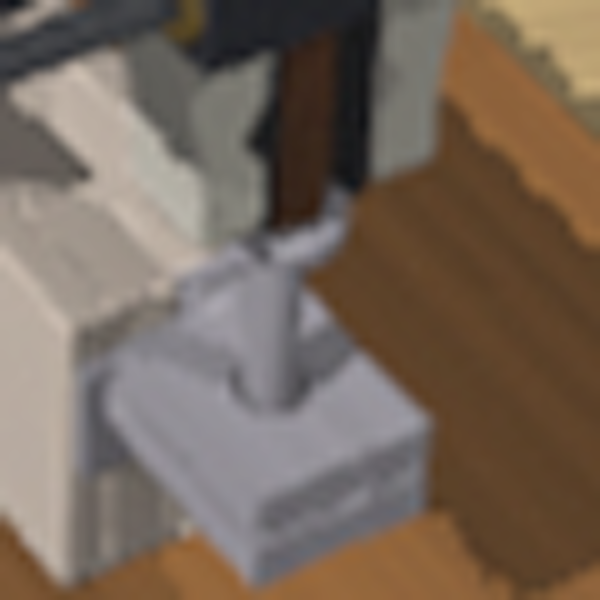

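The tip is inside the upper hole with no contact force, sitting slightly towards the +x side. I'll shift -0.6 mm in x and continue down.

>>> jog_arm:
  commands:
    - [-0.6,0,0,0]
    - [0,0,-1.5,0]
    - [0,0,-2,0]
    - [0,0,-2,0]
    - [0,0,-2,0]
    - [0,0,-2,0]
    - [0,0,-2,0]
    - [0,0,-2,0]
    - [0,0,-2,0]
    - [0,0,0,0]

```text
clock: 17.42
tool_pos: [0.6535, 0.0757, 0.114]
orientation: [-180.0, -0.0, -169.6]
force: [0.5, 0.2, -0.4]
opening: 0.0155
```

>>> jog_arm:
  commands:
    - [0,0,-2.5,0]
    - [0,0,-3,0]
    - [0,0,-3,0]
    - [0,0,-3,0]
    - [0,0,-3,0]
    - [0,0,-2,0]
    - [0,0,-1.5,0]
    - [0,0,-1,0]
    - [0,0,0,0]
    - [0,0,0,0]

```text
clock: 18.25
tool_pos: [0.6538, 0.0758, 0.0956]
orientation: [-180.0, 0.0, -169.6]
force: [-1.2, 0.0, -0.8]
opening: 0.0153
```

>>> jog_arm:
  commands:
    - [0,0,-1,0]
    - [0,0,-1,0]
    - [0,0,-1,0]
    - [0,0,-1,0]
    - [0,0,0,0]
    - [0,0,0,0]
    - [0,0,0,0]
    - [0,0,0,0]
    - [0,0,0,0]
    - [0,0,0,0]

```text
clock: 19.08
tool_pos: [0.6539, 0.0758, 0.0921]
orientation: [-180.0, 0.0, -169.6]
force: [-2.2, 0.7, 5.7]
opening: 0.0153
```

Run:
```python
from h import *
o=get_obs();print(o["tool_pos"],o["orientation"],o["force"],o["moment"],o["opening"])
s=snapshot("scene")
cv2.imwrite("pics/s7c.png",cv2.resize(s["image"][250:310,310:370,::-1],None,fx=10,fy=10,interpolation=cv2.INTER_CUBIC))
```

```text
[0.65385187 0.07582615 0.09206244] [-1.79997688e+02  2.40253207e-02 -1.69574156e+02] [-2.23543045  0.73387077  5.70628783] [0.05948365 0.88111247 0.00263513] 0.015288151714633089
```

View pics/s7c.png

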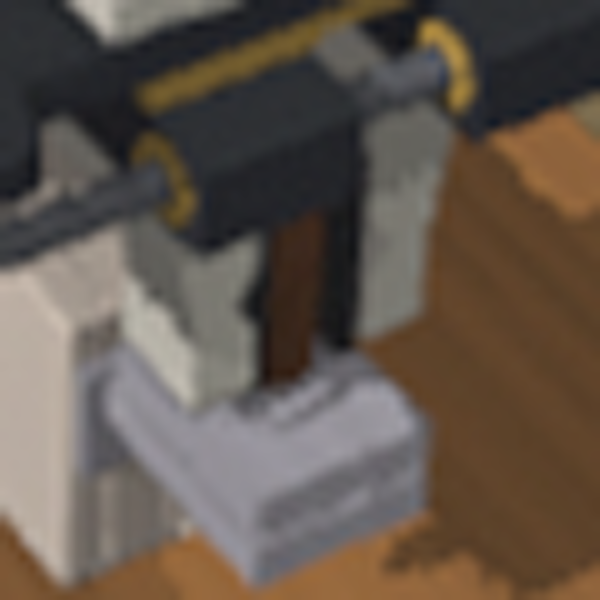

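The collar is seated: the TCP is at 92.1 mm exactly as predicted, with a 5.7 N reaction. Releasing now.

>>> jog_arm:
  commands:
    - [0,0,0,0]
    - [0,0,0,0]
    - [0,0,0,0]
    - [0,0,0,0]
    - [0,0,0,0]
    - [0,0,10,0]
    - [0,0,25,0]
    - [0,0,30,0]
    - [0,0,20,0]
    - [0,0,0,0]
  fingers: 85

```text
clock: 19.97
tool_pos: [0.6565, 0.0763, 0.1829]
orientation: [180.0, 0.5, -169.5]
force: [0.8, 0.9, 0.1]
opening: 0.0765
```

Run:
```python
from h import *
import pickle
o=get_obs();print(o["tool_pos"],o["orientation"],o["force"],o["opening"])
s=snapshot("scene")
cv2.imwrite("pics/s8c.png",cv2.resize(s["image"][225:325,280:400,::-1],None,fx=6,fy=6,interpolation=cv2.INTER_CUBIC))
```

```text
[0.65651011 0.07629809 0.18290836] [ 179.98735671    0.48926146 -169.53487838] [0.81739455 0.85552769 0.13143283] 0.076470853519832
```

View pics/s8c.png

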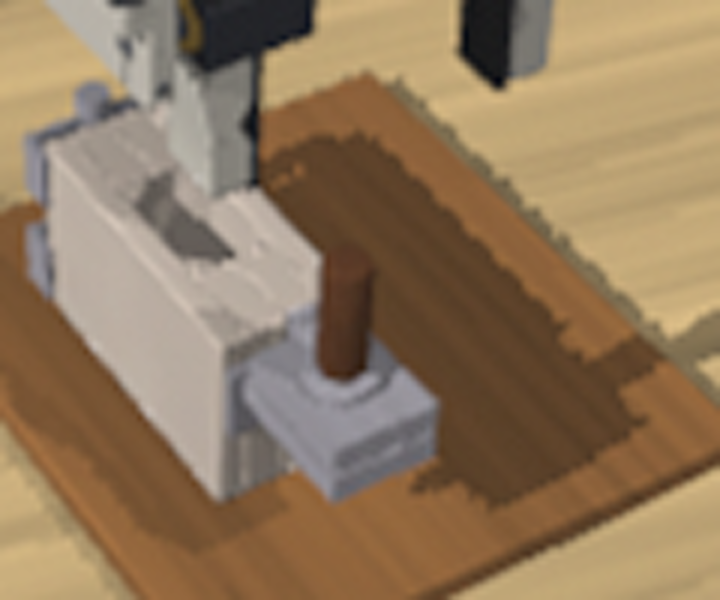

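The pin stands home and upright, with its collar on the lug, and it has been released. Now I'll move 100 mm towards the hinge for the squeeze.

>>> jog_arm:
  commands:
    - [-12,-2,0,0]
    - [-20,-4,0,0]
    - [-24,-4,0,0]
    - [-24,-4,0,0]
    - [-12,-3,0,0]
    - [-6,-1,0,0]
    - [0,0,-15,0]
    - [0,0,-25,0]
    - [0,0,0,0]
    - [0,0,0,0]
  fingers: 87

```text
clock: 20.85
tool_pos: [0.5553, 0.0575, 0.1357]
orientation: [-179.9, -0.2, -169.6]
force: [0.7, 1.1, 1.2]
opening: 0.0868
```

Run:
```python
from h import *
o=get_obs();print(o["tool_pos"],o["orientation"],o["force"],o["opening"])
s=snapshot("scene")
cv2.imwrite("pics/s9.png",cv2.resize(s["image"][190:330,240:410,::-1],None,fx=4,fy=4,interpolation=cv2.INTER_CUBIC))
```

```text
[0.55525518 0.05750307 0.13570868] [-1.79946994e+02 -1.70387960e-01 -1.69582265e+02] [0.69272576 1.06176189 1.22043147] 0.08684793197514078
```

View pics/s9.png

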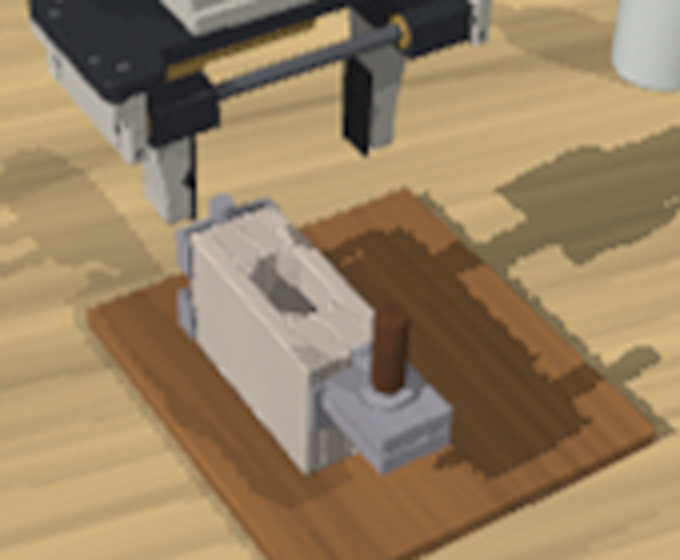

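The fingers straddle both halves, one on each side, and the pin is untouched. Going down to TCP z≈0.034.

>>> jog_arm:
  commands:
    - [1,0.2,-10,0]
    - [0,0,-20,0]
    - [0,0,-25,0]
    - [0,0,-20,0]
    - [0,0,-15,0]
    - [0,0,-8,0]
    - [0,0,-3.5,0]
    - [0,0,0,0]
    - [0,0,0,0]
    - [0,0,0,0]

```text
clock: 21.73
tool_pos: [0.5576, 0.0583, 0.0362]
orientation: [180.0, 0.1, -169.6]
force: [0.3, 0.0, 0.1]
opening: 0.0871
```

>>> jog_arm:
  commands:
    - [0,0,0,0]
    - [0,0,0,0]
    - [0,0,0,0]
    - [0,0,0,0]
    - [0,0,0,0]
    - [0,0,0,0]
    - [0,0,0,0]
    - [0,0,0,0]
    - [0,0,0,0]
    - [0,0,0,0]
  fingers: 0

```text
clock: 22.57
tool_pos: [0.5567, 0.0582, 0.035]
orientation: [180.0, -0.0, -169.6]
force: [-0.5, 2.2, 0.7]
opening: 0.0475
```

Run:
```python
from h import *
o=get_obs();print(o["clock"],o["tool_pos"],o["orientation"],o["force"],o["moment"],o["opening"])
for n in("scene","top"):
    s=snapshot(n);cv2.imwrite(f"pics/{n}10.png",s["image"][:,:,::-1])
```

```text
22.5667 [0.5566918  0.05822758 0.03504227] [ 1.79988299e+02 -1.08933936e-03 -1.69577814e+02] [-0.54249259  2.20773518  0.74922263] [0.98849299 0.43851027 0.1401198 ] 0.04750182181807253
```

View pics/scene10.png

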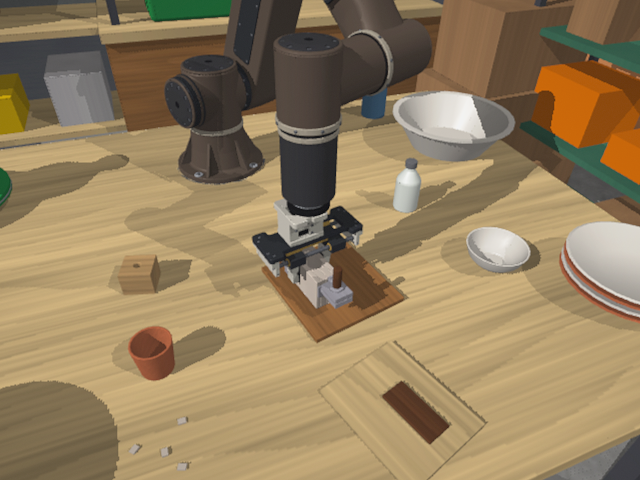

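View pics/top10.png

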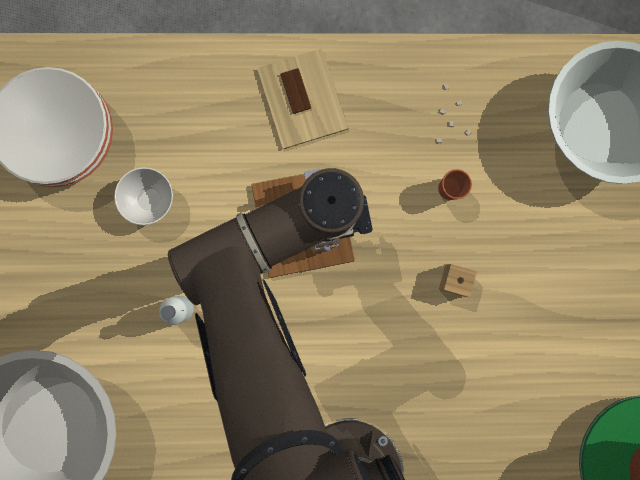

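The opening is 47.5 mm on a 48 mm stack, so the squeeze is on. The cup, bowl and bottle are where they were, the rest is empty and the pin stands in the lug. I'll let it settle and look at the pin once more.

>>> jog_arm:
  commands:
    - [0,0,0,0]
    - [0,0,0,0]
    - [0,0,0,0]
    - [0,0,0,0]
    - [0,0,0,0]
    - [0,0,0,0]
    - [0,0,0,0]
    - [0,0,0,0]
    - [0,0,0,0]
    - [0,0,0,0]

```text
clock: 23.5
tool_pos: [0.5567, 0.0582, 0.0351]
orientation: [180.0, 0.0, -169.6]
force: [-2.5, 3.3, 2.0]
opening: 0.0481
```

Run:
```python
from h import *
s=snapshot("scene");cv2.imwrite("pics/s11.png",cv2.resize(s["image"][235:325,280:400,::-1],None,fx=6,fy=6,interpolation=cv2.INTER_CUBIC))
a=cv2.imread("pics/scene0.png")[:,:,::-1].astype(int)
for n,(r0,r1,c0,c1) in dict(cup=(325,380,128,178),bowl=(225,275,462,532),bottle=(155,213,390,422)).items():
    d=np.abs(s["image"][r0:r1,c0:c1].astype(int)-a[r0:r1,c0:c1]).sum(2);print(n,(d>60).mean().round(3))
```

```text
cup 0.0
bowl 0.0
bottle 0.008
```

View pics/s11.png

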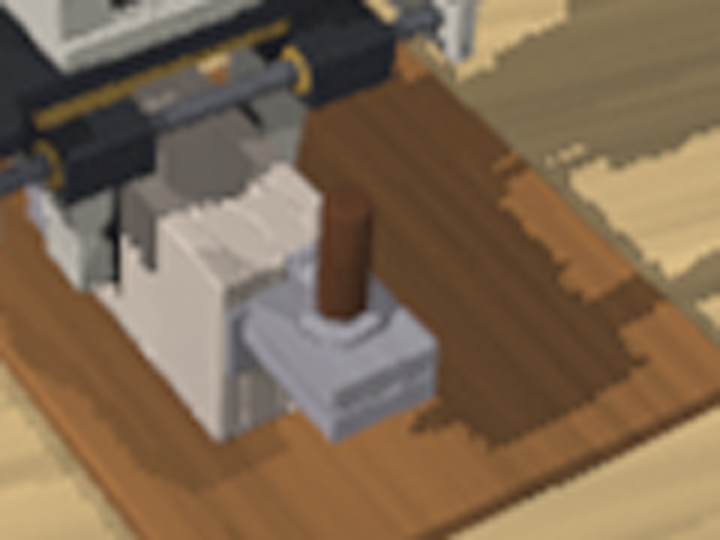

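The pin is upright with its collar flat on the upper lug. The halves are shut and held between the pads. Handing in.

```bash
python3 -c "
from plant import close_job
print(close_job())"
```

```text
the job is handed in; nothing more can be done
None
```

The mould is shut and pinned, and I handed the job in at about 23.5 s with the gripper still squeezing both halves across the seam.

- **Shutting:** I pushed the open half along its arc with the closed fingers until it met its stop. The reaction was 7.7 N, at the position I had predicted for fully shut.
- **Pin:** I took the pin from its rest and lowered it straight through both lugs. The collar seated at the expected height (TCP at 92.1 mm) with a reaction of about 6 N, and I then let go.
- **Squeeze:** I pinched the halves 100 mm from the pin, with the pads centred about 28 mm below the top.

**Last checks:**
- **Grip:** the opening read 47.5 mm, then 48.1 mm, on the 48 mm stack. Wrist force was below 5 N.
- **Pin:** it stands upright with its collar on the upper lug.
- **Bystanders:** the cup and bowl look identical to the first picture. About 1% of the pixels around the bottle differ, which I put down to shadow.

**Disagreement:** the wrist camera's absolute positions were about 4 mm off the top camera's along its x. The pin-to-hole distance agreed within 1 mm between the two cameras, so I used that for the insertion.

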